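# Fit the stray spice jar into the crowded spice tray

## Task

Put the spice jar that was left out on the worktop back into the wooden spice tray, standing upright on the tray floor in a row with the two spice jars already there. No gap is wide enough yet, so nudge one of those along the tray to make room, without lifting the two out or tipping any of the three, and set the stray jar down rather than dropping it.

Things in the scene. Friction and masses are not known exactly. Their poses are not given: they have to be found in the camera images.
- spice_tray: open light-wood tray fixed to the worktop, inside 66 mm (its x) by 162 mm (its y, the long way), walls 7 mm; floor 10 mm, rim 46 mm above the worktop. Origin: centre of its underside; z up. Two jars stand in it in a row along y, one close to one end, one farther in; every gap is under 42 mm. Sliding the inner jar up to the end one leaves a gap of about 64 mm
- jar_out: the stray jar to put in: slim round glass spice jar with a green cap (tan disc on its top), 46 mm diameter, 106 mm high, loose, standing on the worktop to the robot's left of the tray, near a grey-topped salt shaker (not wanted). Origin: centre of its underside; z up along its axis. Straight-sided: can be gripped across anywhere; 60 to 70 mm up clears tray rim and neighbours
- jar_in_a: green-capped spice jar in the tray (in either place), round, 46 mm diameter, 106 mm high, loose. Origin: centre of its underside; z up along its axis. Slides easily along the smooth tray floor (friction about 0.2) when gripped across its middle or pushed; near its top it may tip
- jar_in_b: the other green-capped spice jar in the tray, same size and shape, loose. Origin: centre of its underside; z up along its axis

How it is judged:
At the end, for the whole second after the job is handed in: the stray jar and the two others all stand inside the tray on its floor (undersides within 7 mm of it), upright within 10 degrees, and at rest (x of jar_out in the frame of spice_tray between -0.018 and 0.018 m and y of jar_out in the frame of spice_tray between -0.066 and 0.066 m and z of each of jar_out, jar_in_a, jar_in_b in the frame of spice_tray below 0.017 m and angle between each of jar_out, jar_in_a, jar_in_b's own z axis and vertical below 0.17 rad and x of jar_in_a in the frame of spice_tray between -0.018 and 0.018 m and y of jar_in_a in the frame of spice_tray between -0.066 and 0.066 m and x of jar_in_b in the frame of spice_tray between -0.018 and 0.018 m and y of jar_in_b in the frame of spice_tray between -0.066 and 0.066 m and linear speed of each of jar_out, jar_in_a, jar_in_b below 0.02 m/s); the robot touches nothing.
It fails at once if a jar of the tray is lifted out (underside above the tray's rim) (z of any of jar_in_a, jar_in_b in the frame of spice_tray above 0.046 m).
It fails at once if a jar is tipped by more than 25 degrees (angle between any of jar_in_a, jar_in_b, jar_out's own z axis and vertical above 0.44 rad).
It fails at once if the stray jar is dropped (falls free faster than 0.7 m/s, about 25 mm) (linear speed of jar_out above 0.7 m/s and contact force between the fingers and jar_out below 0.05 N).
It also fails if it takes over 43 s, if anything falls off the work surface, if the arm or the gripper's body presses on something with over 40 N, if the wrist force passes 120 N, or if a joint passes its speed limit or range.

## Robot

A 7-joint arm with a two-finger parallel gripper is mounted at the origin on a cart in front of the work surface, level with it; the furniture and walls round the work are solid. World frame = base frame: x ahead of the robot, y to its left, z up, the work surface at z = 0. Lengths are in m, angles in rad, forces in N, time in s.
With the tool pointing down it reaches from about 0.4 to 0.875 m from the base axis. Payload 19.3 kg.
Tool frame: the origin (TCP) lies at the very end of the fingers, on their centre line; the grasp point (between the pads) lies 19 mm behind it; z points along the fingers, y is the line along which they close (so a half turn about z gives the same grasp; the last joint's range is limited). The gripper opens to 85 mm and grips with 20 to 120 N. Pads are 22 mm wide; open, the fingers measure 114 mm over their backs; the gripper's body (76 mm by 85 mm) begins 54 mm behind the grasp point. The pads swing forward as they close: fully open they stand 13 mm farther back than shut.
Start: joints at [1.058, 0.521, -0.036, 1.599, 0.021, 1.021, -0.113], TCP at [0.268, -0.565, 0.231] pointing down, gripper open.
Joint ranges: [-2.91, 2.91], [-0.3, 2.13], [-1.5, 1.42], [0.17, 2.43], [-1.26, 4.41], [0.16, 1.93], [-2.52, 2.52]. Speed limits (rad/s): [1.89, 1.89, 2.39, 2.39, 3.01, 3.01, 3.01].

## Interface

Orientations are given as a unit quaternion [w, x, y, z].
In Python, from workcell import arm gives the robot as it stands. Calls block until the motion is done:
- arm.move_pose(position, orientation): joint-space move of the TCP to a pose.
- arm.movel(position, rotation=None, speed=0.15): straight line of the TCP; rotation=None keeps the orientation; speed is the mean speed in m/s.
- arm.movej(angles): joint-space move.
- arm.set_gripper(opening, effort=None): finger opening in m; effort is the grip in N (None keeps the last); returns when the fingers have stopped.
- arm.sleep(seconds).
- arm.ik(position, orientation): joint angles nearest the present ones, or None.
- arm.observe(): the state.
- arm.get_image(name): name is "scene" or "top"; returns the picture (420x560x3 uint8, blue, green, red); there is no depth.
- arm.camera_info(name): a dict with "vertical_fov" (degrees; the focal length in pixels is half the picture's height over the tangent of half this angle, whatever the lens; pixels are square), "cx", "cy" (the principal point, pixels), "eye" and "orientation" of the camera in the world. Camera axes: x right, y up, looking along -z (the intrinsics and any distortion apply to the point x, -y, -z); pixel columns grow to the right and rows downward; lengths in m; the calibration is good to about 2 mm. A picture is of the moment at which its call begins. camera_info takes no time and is no camera call.
A pose or a line that the arm cannot do raises arm.Unreachable and nothing moves.
- arm.hand_in(): hands the job in; it is judged then, once.
The state is a dict: "t": time; "q": joint angles; "dq": joint speeds; "joint_torque": joint torques, N m; "ee_pos": TCP position; "eef_rot": TCP orientation; "wrist_force": force on the tool from outside, world axes, zero at the start; "torque": the same for the moment, N m; "opening": finger opening in m; "grip_force": force on a finger pad.
Only numpy, scipy, OpenCV 4.12 (cv2) and the standard library are available. Lean on these libraries where they do the work, as an engineer would, in place of code of your own. Each camera call takes 0.05 s, during which the arm holds its last target. There are 200 camera calls.

## Working session

There is one attempt and no reset: what is moved stays moved. The work goes in short steps, each a Python script; the robot and the scene stay as the last script left them, time stands still between calls to the robot, and variables do not carry over. Pictures are saved under pics/ and viewed, at most 10 in all, crops included, and the job is handed in when it is done.

```bash
mkdir -p pics; ls; python3 - <<'E'
from workcell import arm
import cv2
for n in("scene","top"):
    cv2.imwrite(f"pics/{n}0.png",arm.get_image(n)); print(arm.camera_info(n))
s=arm.observe(); print(s["t"],s["ee_pos"],s["eef_rot"],s["opening"])
E
```

```text
pics
workcell.py
{'vertical_fov': 56.78251736759423, 'cx': 286.2879839590225, 'cy': 208.7768956116537, 'eye': array([0.07557981, 0.32176541, 0.58297116]), 'orientation': array([-0.35516534, -0.16755453,  0.40662607,  0.82488684])}
{'vertical_fov': 49.709441105965325, 'cx': 277.890059099852, 'cy': 206.48325044542932, 'eye': array([ 0.39687531, -0.13230349,  0.88236983]), 'orientation': array([-0.69659259, -0.07351197,  0.06528082,  0.71069907])}
0.1 [ 0.26761199 -0.56447875  0.23078193] [-4.82995819e-04  9.75597008e-01  2.19568263e-01 -1.52687089e-04] 0.08534802010521453
```

View pics/scene0.png

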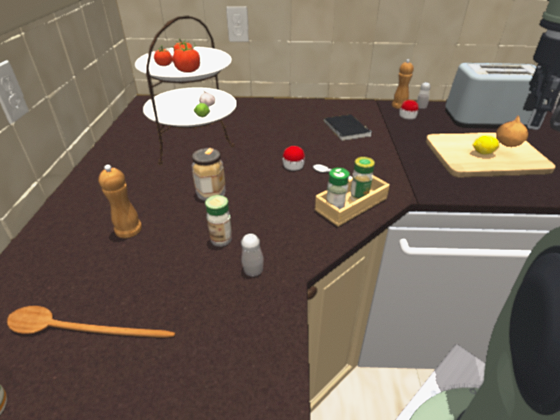

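View pics/top0.png

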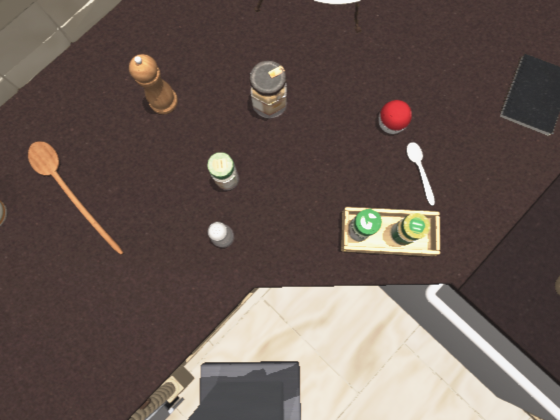

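```bash
python3 -c "
from workcell import arm
print(arm.camera_info('top').keys())"
```

```text
dict_keys(['vertical_fov', 'cx', 'cy', 'eye', 'orientation'])
```
Scene: tray in scene picture; stray jar at scene (218,220), top (222,165). Salt shaker at top (221,234).

The scene view shows the stray jar (cap about (217,205)), the salt shaker at (252,255) and the tray around (352,198). In the top view the stray cap is at (221,163), the shaker at (218,232), and the tray spans (343,208) to (440,255) with caps at (367,222) and (413,226). I'll enlarge these areas to get precise pixels.

```bash
python3 - <<'E'
import cv2,numpy as np
def crop(n,x,y,w,h,k):
    c=cv2.resize(cv2.imread(f"pics/{n}0.png")[y:y+h,x:x+w],None,fx=k,fy=k,interpolation=cv2.INTER_CUBIC)
    for i in range(0,w,10):
        cv2.line(c,(i*k,0),(i*k,6 if i%20 else 14),(255,255,255),1)
        if i%20==0: cv2.putText(c,str(x+i),(i*k+2,12),0,.4,(255,255,255),1)
    for i in range(0,h,10):
        cv2.line(c,(0,i*k),(6 if i%20 else 14,i*k),(255,255,255),1)
        if i%20==0: cv2.putText(c,str(y+i),(16,i*k+4),0,.4,(255,255,255),1)
    return c
a=np.hstack([crop("top",336,200,110,60,5),crop("top",200,145,48,60,5)])
b=np.hstack([crop("scene",310,150,110,60,5),crop("scene",197,190,48,60,5)])
cv2.imwrite("pics/crops.png",np.vstack([a,b]))
E
```

View pics/crops.png

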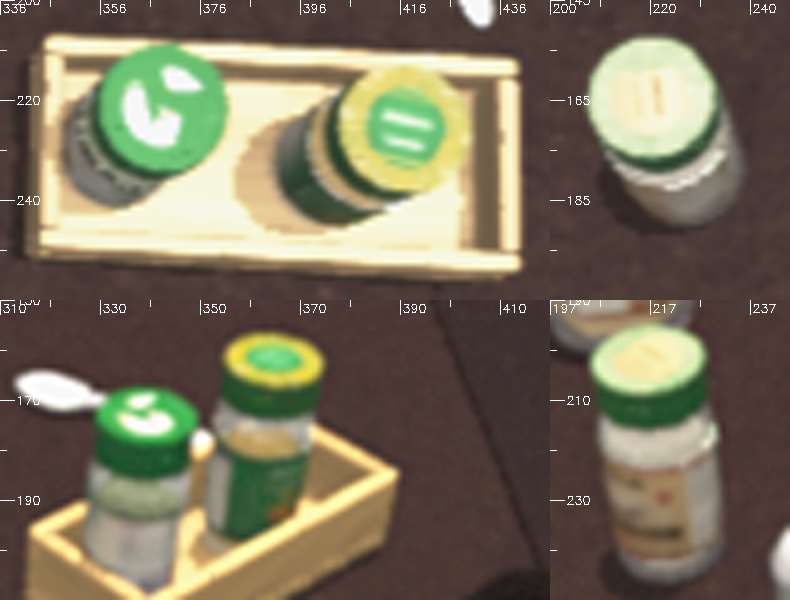

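Crops, in full-image pixels. In the top view the cap tops are at A (368.2,221.2), B (416.4,225.4) and stray (219.9,164.1), with tray rim corners (345,207), (440,212), (440,254) and (342,251). In the scene view the cap tops are at A (339.2,172.4), B (364.5,161.8) and stray (216.3,202), with rim corners TL (316,195) and BR (389,184).

```bash
cat > h.py <<'E'
import numpy as np
from scipy.spatial.transform import Rotation as R
from workcell import arm
def ray(n,p):
    c=arm.camera_info(n); f=210/np.tan(np.radians(c["vertical_fov"]/2))
    d=np.array([(p[0]-c["cx"])/f,-(p[1]-c["cy"])/f,-1])
    return c["eye"],R.from_quat(c["orientation"],scalar_first=True).apply(d)
def tri(pt,ps):
    (a,u),(b,v)=ray("top",pt),ray("scene",ps)
    s=np.linalg.lstsq(np.c_[u,-v],b-a,rcond=None)[0]
    p,q=a+s[0]*u,b+s[1]*v
    return (p+q)/2,np.linalg.norm(p-q)
def plane(n,p,z):
    a,u=ray(n,p); return a+u*(z-a[2])/u[2]
E
python3 - <<'E'
from h import *
np.set_printoptions(precision=4,suppress=True)
for k,a,b in [("A",(368.2,221.2),(339.2,172.4)),("B",(416.4,225.4),(364.5,161.8)),("out",(219.9,164.1),(216.3,202)),("TL",(345,207),(316.,195)),("BR",(439.6,254),(389.4,184))]:
    z=.046 if len(k)==2 else .106
    if k in"AB": z=.116
    print(k,*tri(a,b),plane("top",a,z),plane("scene",b,z))
for c in [(345,206.8),(439.8,211.8),(439.6,254),(342.5,251)]: print(plane("top",c,.046))
print("shaker",plane("top",(218,231),.08))
E
```

```text
A [ 0.5214 -0.2782  0.1154] 0.0014992264015425607 [ 0.5207 -0.2785  0.116 ] [ 0.5214 -0.277   0.116 ]
B [ 0.5128 -0.3602  0.1134] 0.0017049510321591025 [ 0.5117 -0.3599  0.116 ] [ 0.5111 -0.3559  0.116 ]
out [ 0.6327 -0.0216  0.1019] 0.0015577147721934953 [ 0.6308 -0.0228  0.106 ] [ 0.6287 -0.0184  0.106 ]
TL [ 0.5603 -0.2496  0.0465] 0.001181151380221813 [ 0.5599 -0.25    0.046 ] [ 0.5612 -0.2498  0.046 ]
BR [ 0.4692 -0.4186  0.0455] 0.0017919633153874353 [ 0.4684 -0.419   0.046 ] [ 0.4695 -0.4173  0.046 ]
[ 0.5603 -0.25    0.046 ]
[ 0.547  -0.4263  0.046 ]
[ 0.4684 -0.419   0.046 ]
[ 0.4774 -0.2415  0.046 ]
shaker [ 0.5144 -0.0165  0.08  ]
```

Measured heights (0.115, 0.113, 0.102 and 0.046 m) and tray size agree with the text. In the tray frame, jar A is at y' = +0.056 (end) and B at −0.026 (inner). I'll grip B across the tray and slide it to about +0.008, which leaves a gap of about 66 mm.

```bash
cat >> h.py <<'E'
C=np.array([.5133,-.3342]); EX=np.array([.998,-.062]); EY=np.array([.062,.998])
def W(x,y,z): return np.r_[C+x*EX+y*EY,z]
def tray(p): d=np.asarray(p)[:2]-C; return np.r_[d@EX,d@EY]
def quat(s):
    y=s*np.r_[EX,0]; y/=np.linalg.norm(y); z=np.array([0,0,-1.]); 
    return R.from_matrix(np.c_[np.cross(y,z),y,z]).as_quat(scalar_first=True)
def st(l):
    s=arm.observe(); print(l,round(s["t"],2),s["ee_pos"].round(4),"tray",tray(s["ee_pos"]).round(4),"open",round(s["opening"],4),"grip",round(s["grip_force"],1),"F",s["wrist_force"].round(1))
E
python3 - <<'E'
from h import *
q0=arm.observe()["q"]; b=W(0,-.026,.20); o=np.array([.6315,-.0215,.2])
cand=[]
for s in(1,-1):
    qs=[arm.ik(p,quat(s)) for p in(b,o,W(0,-.048,.06))]
    print(s,[None if q is None else np.round(q,2) for q in qs])
    if all(q is not None for q in qs): cand.append((np.abs(qs[0]-q0).max(),s))
s=min(cand)[1]; open("sgn","w").write(str(s)); Q=quat(s)
arm.move_pose(b,Q); st("above B")
arm.movel(W(0,-.026,.058),speed=.15); st("down")
arm.set_gripper(.03,25); st("grip")
arm.movel(W(0,.008,.058),speed=.05); st("slid")
arm.set_gripper(.085); st("open")
arm.movel(W(0,.008,.20),speed=.2); st("up")
E
```

```text
1 [array([ 0.74,  0.57, -0.32,  1.62,  0.21,  0.99,  0.28]), array([ 0.28,  0.61, -0.52,  1.59,  0.34,  1.03, -0.4 ]), array([ 0.72,  0.76, -0.26,  1.67,  0.27,  0.74,  0.27])]
-1 [array([ 0.24,  0.59,  0.42,  1.65, -0.28,  0.96, -2.44]), array([-0.7 ,  0.91,  1.18,  1.65, -0.89,  1.22, -2.52]), array([ 0.3 ,  0.8 ,  0.4 ,  1.7 , -0.42,  0.73, -2.3 ])]
above B 1.32 [ 0.5105 -0.3619  0.2   ] tray [-0.001  -0.0278] open 0.0854 grip 0.0 F [-0.  -0.7 -0.4]
down 2.42 [ 0.5121 -0.3605  0.0589] tray [ 0.0004 -0.0263] open 0.0852 grip 0.0 F [0.6 1.3 0.7]
grip 2.88 [ 0.5119 -0.3604  0.0587] tray [ 0.0002 -0.0262] open 0.0445 grip 24.1 F [-1.4  0.8  7.2]
slid 3.71 [ 0.5144 -0.3261  0.0587] tray [0.0006 0.0082] open 0.0449 grip 24.2 F [0.1 2.6 8.3]
open 4.19 [ 0.5137 -0.3262  0.058 ] tray [-0.     0.008] open 0.0853 grip 0.0 F [-0.5 -0.3 -0.1]
up 5.05 [ 0.5133 -0.326   0.1989] tray [-0.0006  0.0082] open 0.0852 grip 0.0 F [1.6 0.2 0.5]
```

The slide went cleanly. Next I'll pick up the stray jar, then look before placing it.

```bash
python3 - <<'E'
from h import *
import cv2
Q=quat(1); o=np.array([.6315,-.0215,0])
arm.move_pose(o+[0,0,.20],Q); st("above")
arm.movel(o+[0,0,.048],speed=.15); st("down")
arm.set_gripper(.03,40); st("grip")
arm.movel(o+[0,0,.21],speed=.15); st("up")
a,b=arm.get_image("top"),arm.get_image("scene")
cv2.imwrite("pics/top1.png",a); cv2.imwrite("pics/scene1.png",b)
k=lambda i,x,y,w,h:cv2.resize(i[y:y+h,x:x+w],None,fx=4,fy=4,interpolation=cv2.INTER_CUBIC)
cv2.imwrite("pics/c1.png",np.hstack([k(a,336,195,110,70),np.zeros((280,0,3),np.uint8)]))
cv2.imwrite("pics/c2.png",np.vstack([np.hstack([k(a,340,195,100,70),k(b,310,150,100,70)]),np.hstack([k(a,180,120,100,70),k(b,170,130,100,70)])]))
E
```

```text
above 6.29 [ 0.6313 -0.0234  0.1997] tray [0.0985 0.3175] open 0.0848 grip 0.0 F [-0.8 -0.3  0.5]
down 7.46 [ 0.632  -0.0216  0.0489] tray [0.0991 0.3194] open 0.0849 grip 0.0 F [ 0.2  1.4 -0.5]
grip 7.92 [ 0.6318 -0.0215  0.0487] tray [0.0989 0.3194] open 0.0444 grip 38.5 F [-2.6 -0.7  7.5]
up 9.15 [ 0.6311 -0.0215  0.2091] tray [0.0981 0.3193] open 0.0443 grip 39.5 F [-0.1 -0.4 -1.2]
```

View pics/c2.png

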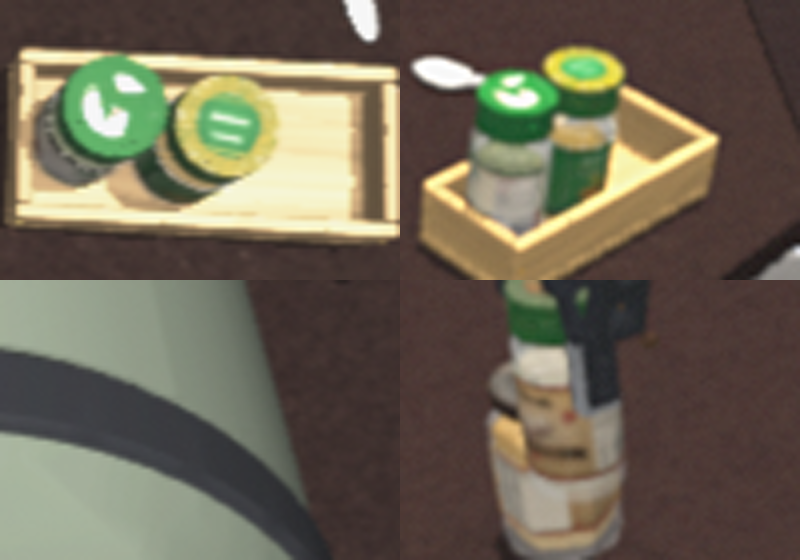

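View pics/scene1.png

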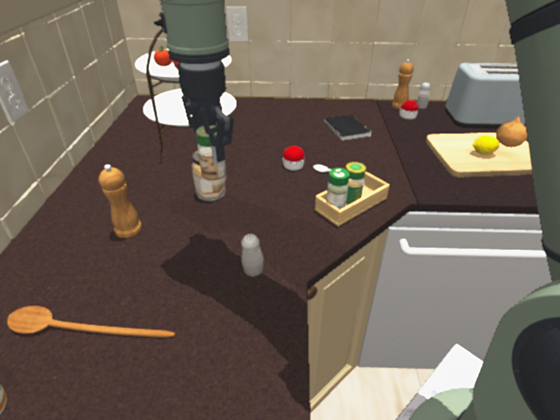

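The jar is held upright between the pads. B (cap at about (396,227) in the top view) now stands close to A, so the right-hand part of the tray is free. I'll compute B's position, centre the jar in the gap, and lower it until it touches the floor.

```bash
python3 - <<'E'
from h import *
import cv2
yb=tray(plane("top",(396.1,226.4),.116)); y=(-.081+yb[1]-.023)/2
print("B",yb,"gap",yb[1]-.023+.081,"target y",y)
assert .055<yb[1]-.023+.081<.075
arm.movel(W(0,y,.21),speed=.2); arm.sleep(.3); st("over")
arm.movel(W(0,y,.075),speed=.1); arm.sleep(.3); st("in")
f0=arm.observe()["wrist_force"][2]
for z in np.arange(.065,.0545,-.001):
    arm.movel(W(0,y,z),speed=.03); f=arm.observe()["wrist_force"][2]
    if f-f0>5: break
st(f"touch {z:.4f}")
cv2.imwrite("pics/scene2.png",arm.get_image("scene"))
E
```

```text
B [-0.00311765  0.00862951] gap 0.06662950731512855 target y -0.04768524634243572
over 11.6 [ 0.5105 -0.3816  0.21  ] tray [ 0.0001 -0.0475] open 0.0446 grip 39.6 F [ 0.6  0.5 -1.7]
in 13.4 [ 0.5104 -0.3818  0.0752] tray [ 0.     -0.0477] open 0.044 grip 39.6 F [-0.8 -0.4 -1.7]
touch 0.0580 15.63 [ 0.5106 -0.382   0.0587] tray [ 0.0003 -0.0478] open 0.0445 grip 40.1 F [-1.5  1.2  8.4]
```

View pics/scene2.png

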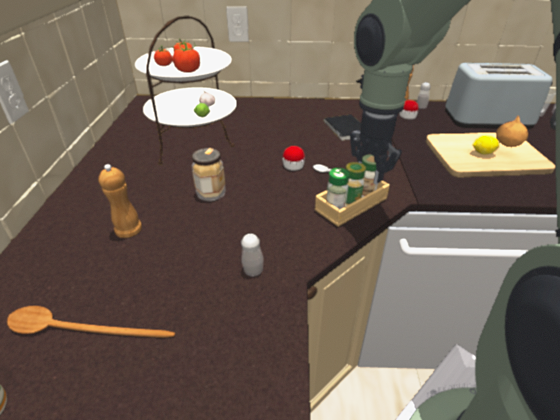

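The jar touched down at TCP z 0.0587, which is exactly where the tray floor should be. The picture shows it in line at (370,172), next to caps A (338,175) and B (356,168). I'll release it, retreat, and check.

```bash
python3 - <<'E'
from h import *
import cv2
arm.set_gripper(.085); p=arm.observe()["ee_pos"]
arm.movel(np.r_[p[:2],.21],speed=.12)
arm.movel([.42,-.56,.25],speed=.25); arm.sleep(.5); st("clear")
a,b=arm.get_image("top"),arm.get_image("scene")
k=lambda i,x,y:cv2.resize(i[y:y+70,x:x+110],None,fx=3.6,fy=3.6,interpolation=cv2.INTER_CUBIC)
cv2.imwrite("pics/end.png",np.hstack([k(a,336,195),k(b,305,150)]))
E
```

```text
clear 19.05 [ 0.4201 -0.5599  0.25  ] tray [-0.0791 -0.231 ] open 0.0849 grip 0.0 F [0.2 0.1 0.2]
```

View pics/end.png

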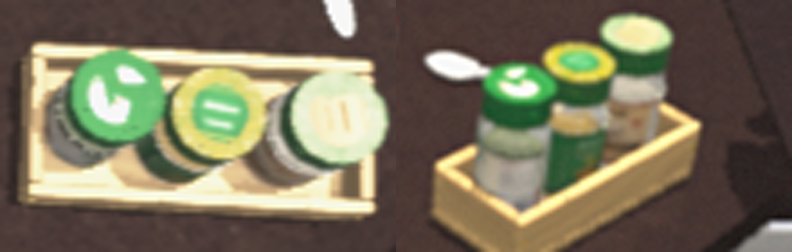

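All three jars stand upright in a row. The stray cap is at about (428.5,227) in the top view and (372,159) in the scene view. I'll check its height, then hand in.

```bash
python3 - <<'E'
from h import *
p,e=tri((428.4,227.2),(371.7,159.2)); print(p,e,tray(p))
if abs(p[2]-.116)<.008: print(arm.hand_in())
E
```

```text
[ 0.50841352 -0.38060843  0.1142889 ] 0.00011338988862829311 [-0.00199939 -0.04661858]
the job is handed in; nothing more can be done
None
```

The stray jar stands upright on the tray floor, about 2 mm off the centre line, in a row with the other two jars, after sliding the inner jar about 34 mm to make room; I handed the job in at about 19 s, with no verdict returned.

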